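Uncap the light sensor and shut the curing box

ROBOT

A 6-joint arm with a two-finger parallel gripper is mounted at the origin on a cart in front of the work surface, level with it; the furniture and walls round the work are solid. World frame = base frame: x ahead of the robot, y to its left, z up, the work surface at z = 0. Lengths are in mm, angles in rad, forces in N, time in s.
With the tool pointing down it reaches from about 300 to 775 mm from the base axis. Payload 14.6 kg.
Tool frame: the origin (TCP) lies midway between the tips of the shut fingers; the grasp point (between the pads) lies 19 mm behind it (manip.grasp_offset is the distance from the TCP to the grasp point, in mm); z points along the fingers, y is the line along which they close (so a half turn about z gives the same grasp; the last joint's range is limited). The gripper opens to 94 mm and grips with 3 to 60 N. Pads are 16 mm wide; open, the fingers measure 119 mm over their backs; the gripper's body (75 mm by 177 mm) begins 78 mm behind the grasp point.
Start: joints at [-1.374, 0.3, 1.521, -0, 1.321, -0.067], TCP at [143.406, -530.965, 205.446] pointing down, gripper open.
Joint ranges: [-3.03, 3.03], [-0.79, 2.21], [0.23, 2.52], [-1.04, 4.18], [0, 3.07], [-2.55, 2.55]. Speed limits (rad/s): [2.22, 2.22, 2.57, 3.14, 3.14, 3.14].

INTERFACE

Orientations are given as [roll, pitch, yaw] about the fixed x, y, z axes, in that order (R = Rz(yaw) Ry(pitch) Rx(roll)).
In Python, from cell import manip, viewer gives the robot as it stands. The module is installed in compiled form; this text tells all that it offers.
- The arm moves only by the tool move_arm, never from a script. Its argument "moves" is a list of rows, each a list of 4 numbers: the shift along the tool's x, y, z in m, then the turn about the tool's z in rad. A call has 1 to 12 rows; each row is the pose to reach, as a shift and turn from the pose commanded when the call began, along the tool's axes at that moment; what a row does not reach only later rows make up. A row lasts 1/10 s, in which the tool goes at most 50 mm and 8.59 degrees, less where a joint would pass 70% of its speed; a pose out of reach is approached as far as the arm can. A call with a gripper value outside its range is refused whole. "jaw" is the finger opening in m, from 0 to 0.094, set as the call begins (left out, the last holds). The fingers move at their own pace and stop on an object; "squeeze" is the grip in N (left out, the last holds). Time passes only in rows, so rows that repeat a pose let the fingers close. It gives the time, the measured TCP pose, the force, the opening and the grip force at its end, in the units of the state.
- manip.read_state(): the state, without advancing time (a new reading comes with each control period).
- viewer.camera(name): name is "side" or "top"; returns a dict with "frame" (384x512x3 uint8, blue, green, red), "z_map" (384x512 float32, mm along the optical axis (not along the pixel's ray), 0 where there is no reading), "fx", "fy", "cx", "cy" (pixels), "origin" and "orientation" of the camera in the world. Camera axes: x right, y down, z forward; pixel columns grow to the right and rows downward; lengths in mm; the calibration is good to about 2 mm. A picture is of the moment at which its call begins.
- manip.sign_off(): hands the job in; it is judged then, once.
The state is a dict: "clock": time; "joints": joint angles; "qd": joint speeds; "effort": joint torques, N m; "eef_pos": TCP position; "eef_rot": TCP orientation; "wrist_force": force on the tool from outside, world axes, zero at the start; "moment": the same for the moment, N m; "finger_gap": finger opening in mm; "finger_force": force on a finger pad.
Only numpy, scipy, OpenCV 4.12 (cv2) and the standard library are available. Lean on these libraries where they do the work, as an engineer would, in place of code of your own. Each camera call takes 0.05 s, during which the arm holds its last target. There are 200 camera calls.

TASK

Get the light-curing box ready for measuring its lamps: lift the black cap off the light sensor in the chamber and set it, open side down, flat in the low round cap holder. Then swing the hood down gently by its grip lip, without letting it drop, and press it just until the spring catch snaps and it stays shut; do not force it further, which would crush its rubber rest strip. Leave the bottle and the pot where they stand.

Things in the scene. Friction and masses are not known exactly. Their poses are not given: they have to be found in the camera images.
- curing_box: white desk-top light-curing box with a hinged hood; base 140 (x) x 176 (y) x 60 mm high, fixed. Origin: centre of its underside; x points from its front (display, keys, catch) to its rear (hinge), z up. The open-topped chamber is 116 x 152 mm inside, its walls 12 mm thick, its floor at z = 24 mm
- light_sensor (a point): top of the light sensor bolted down in the middle of the chamber floor, 55 mm above the desk: a black disc 72 mm across up to 42 mm, on it a bare metal neck 49 mm across and 13 mm high, over which the cap sits at the start
- hood (a joint): hinge angle of the hood, rad: about 1.7 = upright behind the chamber, 0 = level. White hood, 150 x 187 x 60 mm, amber window, 0.3 kg, turning about the box's y axis at hood_hinge; its stiff hinge holds it where it is left. Its tongue first rests ajar on the ball of the catch; some 8 to 15 N down on the grip lip drive it past, it snaps 6 to 8 mm further and stays shut on its rubber strip
- hood_hinge (a point): point on the hinge axis, in the middle of the box's rear upper edge, 70 mm behind the origin of the box and 60 mm up; axes as the box
- grip_lip (a point): inside the grip lip, a flat black plate 70 mm wide (y) and 8 mm thick, standing 40 mm out from the hood's front wall. Turns with the hood: x points along the plate from its free edge towards the hinge, z is normal to it (up when shut). From here the free edge (10 mm bead) is 16 mm along -x, the hood's wall 25 mm along +x, the roof 19 mm along +z; the hinge axis 168 mm along +x and 36 mm along -z
- sensor_cap: loose round black cap with fine ribs, 60 mm across and 36 mm high, 60 g, closed on top; it sits over the sensor's neck, which reaches 13 mm into it. Origin: centre of its lower rim; z up through its top. Grip it in its upper half from above
- cap_holder: low round grey dish for the cap, 92 mm across and 11 mm high, loose, 0.35 kg. Origin: centre of its underside; inside it is about 78 mm across, with its floor 4 mm up
- dropper_bottle: bystander: brown bottle with a black dropper, 33 mm across, 102 mm high, standing loose; origin at the centre of its underside
- paste_pot: bystander: white and blue round pot, 68 mm across, 43 mm high, loose; origin at the centre of its underside
- catch (a point): middle of the box's front face, 38 mm up, where a steel keeper plate is screwed on. It carries the catch's spring ball and the hood's rubber rest strip, at a hand-set height that is not known: the shut hood may read 0 to 0.035 rad, the catch giving way 3 to 4 mm (at the lip) before that. Go by feel
- rest_strip (a joint): how far the soft rubber rest strip (70 mm long, on top of the keeper plate at the base's front rim) is squeezed down by the hood, m: 0 = free, 0.001 per 24 N; it is damaged beyond 0.0017 (about 32 N pressed on the lip)

How it is judged (in metres and radians):
On the way, in this order (a step that is already met when the one before it is completed fails the run):
1. the cap is off the sensor and lies flat in the cap holder (horizontal distance between sensor_cap and cap_holder below 0.015 m and z of sensor_cap in the frame of cap_holder below 0.008 m), for 0.2 s.
2. the hood is shut past its catch (value of joint hood below 0.04 rad), for 0.2 s.
At the end, for the whole second after the job is handed in: the hood is shut behind its catch (joint below 0.04 rad, which only the snapped catch holds) and the cap lies at rest, open side down and flat (within 0.12 rad), on the floor of the cap holder (its rim under 8 mm above the holder's underside, centres within 15 mm) (all of step 1 and value of joint hood below 0.04 rad and z of sensor_cap in the frame of cap_holder above 0 m and angle between sensor_cap's own z axis and vertical below 0.12 rad and linear speed of sensor_cap below 0.02 m/s); the robot touches nothing.
It fails at once if the hood is flung or drops (faster than 2.5 rad/s while more than 0.12 rad open) (value of joint hood above 0.12 rad and velocity of joint hood below -2.5 rad/s).
It fails at once if the hood is forced down so hard that it crushes its rubber rest strip (squeezed over 1.7 mm) (value of joint rest_strip above 0.0017 m).
It fails at once if the bottle or the pot is shifted more than 30 mm (distance of any of dropper_bottle, paste_pot from where it was at the start of the episode above 0.03 m).
It also fails if it takes over 72 s, if anything falls off the work surface, if the arm or the gripper's body presses on something with over 40 N, if the wrist force passes 120 N, or if a joint passes its speed limit or range.

## Working session

There is one attempt and no reset: what is moved stays moved. The work goes in short steps, Python scripts to look and compute and a tool call to move; the robot and the scene stay as the last step left them, time stands still between calls to the robot, and variables do not carry over. Pictures are saved under pics/ and viewed, at most 10 in all, crops included, and the job is handed in when it is done.

Besides the shell and the picture viewer there is one more tool, called after "Request:" by a JSON object that holds its "name" and its "arguments". move_arm: Moves the arm, as the interface text tells. Its arguments: {"type":"object","properties":{"moves":{"type":"array"},"jaw":{"type":"number"},"squeeze":{"type":"number"}},"required":["moves"]}

```bash
mkdir -p pics; cat > h.py <<'E'
import numpy as np, cv2
from cell import manip, viewer
from scipy.spatial.transform import Rotation as R
def cam(n):
    c=viewer.camera(n); return c
def rot(c):
    o=np.array(c["orientation"],float)
    return o if o.shape==(3,3) else R.from_euler('xyz',o).as_matrix()
def cloud(c):
    z=c["z_map"]; v,u=np.mgrid[:z.shape[0],:z.shape[1]]
    p=np.stack([(u-c["cx"])/c["fx"]*z,(v-c["cy"])/c["fy"]*z,z],-1)
    return p@rot(c).T+np.array(c["origin"])
E
python3 - <<'E'
from h import *
print(manip.read_state())
for n in("top","side"):
    c=cam(n); cv2.imwrite(f"pics/{n}0.png",c["frame"]); np.savez(f"{n}0.npz",P=cloud(c),f=c["frame"]); print(n,c["origin"],c["orientation"],c["fx"],(c["z_map"]>0).mean())
E
```

```text
{'clock': 0.0, 'joints': array([-1.37359951e+00,  3.00452044e-01,  1.52159533e+00, -6.57169639e-06,
        1.32069802e+00, -6.66004460e-02]), 'qd': array([-2.24170199e-04, -1.64145694e-03, -1.81020183e-03,  9.81156321e-04,
       -9.19374384e-04, -2.36840672e-05]), 'effort': array([-5.47925611e-04, -5.31816208e+01, -3.52740633e+01,  7.08180713e-02,
        2.44169187e-02, -1.19804149e-04]), 'eef_pos': array([ 143.35413579, -530.71120478,  204.89075542]), 'eef_rot': array([-3.14044204e+00, -7.03654864e-05,  2.63798856e-01]), 'wrist_force': array([-0.41765439, -0.39609882,  0.88881798]), 'moment': array([ 0.02061515, -0.05023713, -0.02986357]), 'finger_force': 0.0, 'finger_gap': 94.22665803949766}
top [ 515.47410624 -106.54668503  918.46222272] [-3.07764831 -0.0118558  -1.55404805] 355.65933234418964 0.9957784016927084
side [ 53.03644435 872.86341531 564.02624312] [-1.98090746e+00  1.16511193e-03 -2.66560150e+00] 455.9414585581972 0.9958445231119791
```

View pics/top0.png

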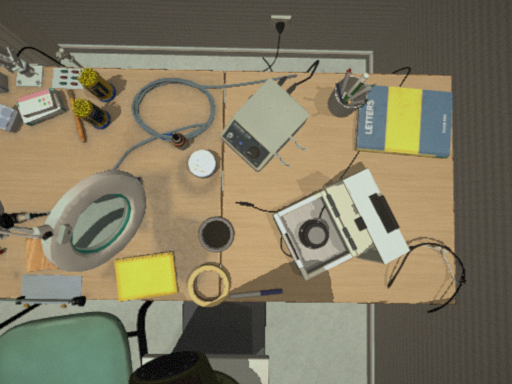

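View pics/side0.png

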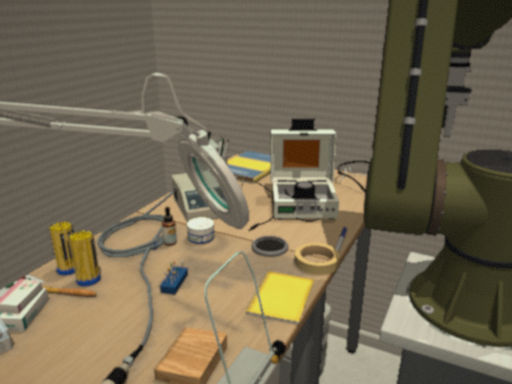

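The top view shows the cap at (313,233) in the chamber, the holder at (216,233), the pot at (202,163) and the bottle at (180,139). The hood stands upright on the right, with its lip at about (383,213). In the side view the box front faces the camera, with the lip at (303,124).

```bash
python3 - <<'E'
from h import *
d=np.load("top0.npz");P=d["P"];f=d["f"].astype(int)
def rep(nm,u0,u1,v0,v1,zl,zh):
    Q=P[v0:v1,u0:u1].reshape(-1,3);m=(Q[:,2]>zl)&(Q[:,2]<zh);q=Q[m]
    r=cv2.minAreaRect(q[:,:2].astype(np.float32)); (c,rad)=cv2.minEnclosingCircle(q[:,:2].astype(np.float32))
    print(nm,len(q),"med",np.median(q,0).round(1),"rect",np.round(r[0],1),np.round(r[1],1),round(r[2],1),"circ",np.round(c,1),round(rad,1))
rep("captop",295,332,215,252,70,110)
rep("cap-sensor",295,332,215,252,36,60)
rep("holder",190,240,210,256,4,20)
rep("holderfloor",205,227,222,244,-5,20)
rep("box rim",262,352,180,285,52,68)
rep("hood",320,415,165,270,120,300)
rep("lip",365,402,185,240,230,300)
rep("pot",183,220,145,182,30,60)
rep("bottle",165,192,125,155,30,130)
S=np.load("side0.npz")["P"]
for n,a in(("hoodtop/front",S[128:185,270:340]),("lip",S[116:130,285:322]),("boxfront",S[195:220,270:340])):
    q=a.reshape(-1,3);print(n,np.percentile(q,[5,25,50,75,95],axis=0).round(0).tolist())
for v in range(116,220,6): print(v,S[v,304].round(0),S[v,280].round(0),S[v,328].round(0))
for v,u in((213,383),(200,375),(226,392),(233,313),(200,300),(260,300)):print(u,v,P[v,u].round(0))
E
```

```text
captop 512 med [ 463.9 -260.1   77.9] rect [ 463.9 -260.5] [58.1 58.1] 54.4 circ [ 463.1 -260.6] 30.4
cap-sensor 166 med [ 473.5 -239.3   42. ] rect [ 468.  -257.3] [ 60.2 115.4] 65.7 circ [ 467.8 -257.9] 61.6
holder 765 med [457.6 -18.8   6.2] rect [461.1 -18. ] [110.8  90.3] 12.5 circ [463.8  -8.6] 62.5
holderfloor 481 med [462.5 -18.4   4.7] rect [461.8 -17.9] [53.7 54.3] 0.9 circ [462.  -18.2] 37.8
box rim 2172 med [ 502.6 -303.4   58.9] rect [ 476.9 -281.5] [180.5 191.3] 27.2 circ [ 476.  -278.5] 126.8
hood 3004 med [ 508.1 -356.8  204.9] rect [ 509.4 -351.6] [186.9  76.5] 26.8 circ [ 511.  -354.5] 98.5
lip 213 med [ 518.1 -371.3  237.6] rect [ 519.7 -372. ] [70.3 10.9] 27.5 circ [ 519.  -370.5] 35.2
pot 608 med [634.1  17.5  42.6] rect [645.5  21.4] [90.9 66.8] 17.9 circ [644.7  29. ] 48.6
bottle 185 med [684.5  70.1  61.8] rect [687.9  73.8] [30.2 31.9] 49.2 circ [688.8  74.5] 16.8
hoodtop/front [[431.0, -655.0, 55.0], [470.0, -395.0, 76.0], [509.0, -371.0, 118.0], [556.0, -347.0, 162.0], [590.0, -291.0, 207.0]]
lip [[494.0, -664.0, 135.0], [517.0, -659.0, 161.0], [545.0, -380
[... 800 characters left out ...]
 [ 437. -387.   86.]
176 [ 507. -370.   60.] [ 573. -337.   60.] [ 443. -409.   58.]
182 [ 472. -278.   79.] [ 551. -288.   61.] [ 424. -351.   62.]
188 [ 456. -235.   79.] [ 549. -284.   44.] [ 414. -325.   54.]
194 [ 454. -233.   62.] [ 548. -282.   25.] [ 412. -320.   37.]
200 [ 439. -194.   63.] [ 498. -168.   61.] [ 382. -226.   62.]
206 [ 439. -195.   44.] [ 497. -165.   45.] [ 380. -223.   45.]
212 [ 438. -196.   26.] [ 498. -169.   25.] [ 380. -227.   25.]
218 [ 442. -209.    1.] [ 500. -175.    3.] [ 383. -241.    0.]
383 213 [ 518. -367.  220.]
375 200 [ 543. -354.  214.]
392 226 [ 493. -381.  229.]
313 233 [ 469. -254.   81.]
300 200 [ 549. -234.   -2.]
300 260 [ 402. -227.   57.]
```

```bash
cat >> h.py <<'E'
def plan(tgts,yaw=None):
    "world targets (mm) -> tool-frame shifts (m) from present pose, turn to yaw"
    s=manip.read_state(); M=R.from_euler('xyz',s["eef_rot"]).as_matrix()
    if yaw is not None: print("turn",round(-(yaw-s["eef_rot"][2]),3))
    for t in tgts: print(((np.array(t)-s["eef_pos"])@M/1000).round(4).tolist())
E
python3 - <<'E'
from h import *
P=np.load("top0.npz")["P"]
def circ(P,z0,z1,c,r):
    q=P[(P[...,2]>z0)&(P[...,2]<z1)&(np.hypot(P[...,0]-c[0],P[...,1]-c[1])<r)]
    e=cv2.fitEllipse(cv2.convexHull(q[:,:2].astype(np.float32)));print(len(q),np.round(e,1) if 0 else e)
circ(P,8,16,(462,-18),52); circ(P,70,90,(464,-260),40)
plan([(143,-531,300),(464,-260,300)],2.045)
E
```

```text
256 ((457.8414611816406, -18.39212417602539), (88.2887954711914, 89.2108154296875), 12.247856140136719)
512 ((463.5090026855469, -260.52630615234375), (58.71079635620117, 59.36530303955078), 62.34375762939453)
turn -1.781
[-0.0004, 0.0001, -0.0951]
[0.3801, -0.1779, -0.0949]
```

Request:
{"name": "move_arm", "arguments": {"moves": [[0,0,-0.03,-0.15],[0.01,-0.005,-0.06,-0.3],[0.03,-0.014,-0.09,-0.45],[0.06,-0.028,-0.095,-0.6],[0.1,-0.047,-0.095,-0.75],[0.14,-0.066,-0.095,-0.9],[0.18,-0.084,-0.095,-1.05],[0.22,-0.103,-0.095,-1.2],[0.26,-0.122,-0.095,-1.35],[0.3,-0.14,-0.095,-1.5],[0.34,-0.159,-0.095,-1.65],[0.38,-0.178,-0.095,-1.781]], "jaw": 0.08}}

```text
clock: 1.3
eef_pos: [464.9, -258.5, 300.2]
eef_rot: [-3.141, -0.0, 2.051]
wrist_force: [-0.5, -1.1, -0.6]
finger_gap: 79.7
finger_force: 0.0
```

Request:
{"name": "move_arm", "arguments": {"moves": [[0,0,0,0],[0,0,0,0]]}}

```text
clock: 1.5
eef_pos: [464.0, -259.6, 300.0]
eef_rot: [-3.141, -0.001, 2.045]
wrist_force: [-0.7, -0.6, -0.4]
finger_gap: 79.9
finger_force: 0.0
```

```bash
python3 - <<'E'
from h import *
print(manip.read_state()["eef_rot"]);plan([(463.6,-260.5,110),(463.6,-260.5,54)],2.045)
E
```

```text
[-3.14093805e+00 -7.21068419e-04  2.04531461e+00]
turn 0.0
[-0.0007, -0.0006, 0.19]
[-0.0008, -0.0006, 0.246]
```

Request:
{"name": "move_arm", "arguments": {"moves": [[-0.001,-0.001,0.04,0],[-0.001,-0.001,0.08,0],[-0.001,-0.001,0.12,0],[-0.001,-0.001,0.16,0],[-0.001,-0.001,0.19,0],[-0.001,-0.001,0.21,0],[-0.001,-0.001,0.225,0],[-0.001,-0.001,0.236,0],[-0.001,-0.001,0.243,0],[-0.001,-0.001,0.246,0],[-0.001,-0.001,0.246,0]]}}

```text
clock: 2.6
eef_pos: [463.3, -261.6, 54.6]
eef_rot: [3.142, 0.0, 2.044]
wrist_force: [-0.1, 0.6, -0.7]
finger_gap: 79.9
finger_force: 0.0
```

Request:
{"name": "move_arm", "arguments": {"moves": [[0,0,0,0],[0,0,0,0],[0,0,0,0],[0,0,0,0],[0,0,0,0],[0,0,0,0]], "jaw": 0.05, "squeeze": 15}}

```text
clock: 3.2
eef_pos: [463.6, -261.5, 54.7]
eef_rot: [3.141, 0.0, 2.045]
wrist_force: [-0.2, 0.5, 3.1]
finger_gap: 59.1
finger_force: 14.9
```

Request:
{"name": "move_arm", "arguments": {"moves": [[0,0,-0.005,0],[0,0,-0.01,0],[0,0,-0.018,0],[0,0,-0.026,0],[0,0,-0.04,0],[0,0,-0.06,0],[0,0,-0.08,0],[0,0,-0.095,0],[0,0,-0.1,0],[0,0,-0.1,0]]}}

```text
clock: 4.2
eef_pos: [463.6, -261.5, 155.3]
eef_rot: [3.141, 0.001, 2.045]
wrist_force: [-0.4, -0.4, -1.0]
finger_gap: 59.1
finger_force: 14.8
```

```bash
python3 - <<'E'
from h import *
c=cam("side");cv2.imwrite("pics/lift.png",cv2.resize(c["frame"][90:240,220:360],None,fx=4,fy=4))
s=manip.read_state();print(s["finger_gap"],s["eef_pos"]);plan([(458.5,-18.4,155),(458.5,-18.4,40),(458.5,-18.4,16)],2.045)
E
```

```text
59.648266656647294 [ 463.33228282 -261.33218285  154.44991837]
turn -0.0
[0.2184, 0.1066, -0.0006]
[0.2184, 0.1066, 0.1144]
[0.2184, 0.1066, 0.1384]
```

View pics/lift.png

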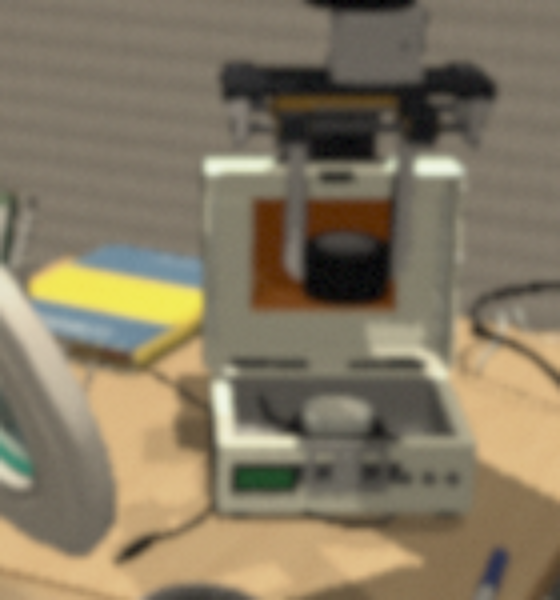

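The side crop shows the cap held level at (345,265) and the bare sensor neck at (340,415). I'll check the lamp clearance before moving to the holder.

```bash
python3 - <<'E'
from h import *
for n in("top0","side0"):
    P=np.load(n+".npz")["P"]; q=P[(P[...,2]>100)&(P[...,1]>20)&(P[...,1]<350)&(P[...,0]>300)&(P[...,0]<800)]
    for z in range(100,600,50):
        a=q[(q[:,2]>=z)&(q[:,2]<z+50)]
        if len(a): print(n,z,len(a),a.min(0).round(),a[a[:,1].argmin()].round())
E
```

```text
top0 100 337 [309.  74. 100.] [686.  74. 101.]
top0 150 1182 [321. 112. 151.] [560. 112. 198.]
top0 200 1983 [333. 113. 200.] [564. 113. 202.]
top0 250 2281 [401. 126. 250.] [564. 126. 251.]
top0 300 2271 [430. 154. 300.] [563. 154. 301.]
top0 350 597 [468. 215. 350.] [471. 215. 351.]
side0 100 396 [310.  76. 100.] [693.  76. 102.]
side0 150 778 [322. 133. 150.] [549. 133. 173.]
side0 200 1023 [334. 138. 200.] [567. 138. 203.]
side0 250 1014 [402. 146. 250.] [588. 146. 255.]
side0 300 920 [430. 180. 300.] [568. 180. 304.]
side0 350 1940 [468. 216. 350.] [472. 216. 352.]
side0 400 177 [484. 277. 400.] [488. 277. 406.]
side0 450 65 [499. 287. 451.] [499. 287. 451.]
```

Request:
{"name": "move_arm", "arguments": {"moves": [[0.02,0.01,0,0],[0.055,0.027,0,0],[0.09,0.044,0,0],[0.125,0.061,0,0],[0.16,0.078,0,0],[0.19,0.093,0,0],[0.21,0.1025,0.02,0],[0.2184,0.1066,0.05,0],[0.2184,0.1066,0.08,0],[0.2184,0.1066,0.1,0],[0.2184,0.1066,0.108,0],[0.2184,0.1066,0.108,0]]}}

```text
clock: 5.45
eef_pos: [457.9, -18.4, 45.5]
eef_rot: [-3.14, -0.001, 2.045]
wrist_force: [-0.3, 0.3, -0.8]
finger_gap: 59.1
finger_force: 14.8
```

```bash
python3 - <<'E'
from h import *
c=cam("side");cv2.imwrite("pics/hold.png",cv2.resize(c["frame"][170:290,200:360],None,fx=4,fy=4,interpolation=cv2.INTER_CUBIC))
P=cloud(c);q=P[(P[...,2]>7)&(P[...,2]<16)&(np.hypot(P[...,0]-460,P[...,1]+18)<55)]
print(len(q),q.min(0),q.max(0));plan([(458.5,-18.4,16)])
E
```

```text
309 [415.14055069 -56.54741983   7.00659997] [503.1591096   29.45304817  15.74843537]
[0.0001, 0.0, 0.0305]
```

View pics/hold.png

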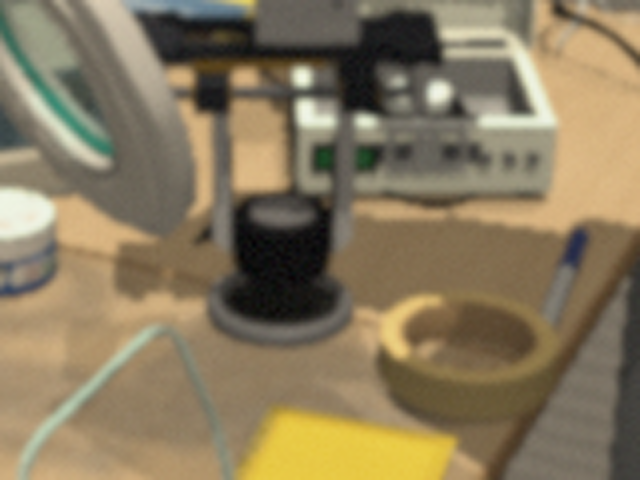

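The cap (centre ≈(283,240) in the crop) hangs centred over the dish (280,300).

Request:
{"name": "move_arm", "arguments": {"moves": [[0,0,0.006,0],[0,0,0.012,0],[0,0,0.018,0],[0,0,0.022,0],[0,0,0.025,0],[0,0,0.027,0],[0,0,0.028,0],[0,0,0.028,0]]}}

```text
clock: 6.3
eef_pos: [458.6, -18.4, 18.4]
eef_rot: [3.142, 0.0, 2.045]
wrist_force: [0.3, -0.4, -0.3]
finger_gap: 59.0
finger_force: 14.8
```

Request:
{"name": "move_arm", "arguments": {"moves": [[0,0,0.0005,0],[0,0,0.001,0],[0,0,0.0015,0],[0,0,0.0015,0]]}}

```text
clock: 6.7
eef_pos: [458.6, -18.4, 16.9]
eef_rot: [-3.142, 0.0, 2.045]
wrist_force: [-0.8, 0.2, -0.3]
finger_gap: 59.3
finger_force: 14.8
```

Request:
{"name": "move_arm", "arguments": {"moves": [[0,0,0.0005,0],[0,0,0.001,0],[0,0,0.001,0]]}}

```text
clock: 7.0
eef_pos: [458.7, -18.4, 16.6]
eef_rot: [3.141, 0.0, 2.045]
wrist_force: [-5.0, -0.1, 11.6]
finger_gap: 59.4
finger_force: 14.9
```

Contact felt at the expected height, so I release.

Request:
{"name": "move_arm", "arguments": {"moves": [[0,0,0,0],[0,0,0,0],[0,0,0,0],[0,0,0,0]], "jaw": 0.076}}

```text
clock: 7.4
eef_pos: [458.6, -18.4, 15.9]
eef_rot: [-3.142, -0.0, 2.045]
wrist_force: [-0.3, 0.5, -0.2]
finger_gap: 75.7
finger_force: 0.0
```

Request:
{"name": "move_arm", "arguments": {"moves": [[0,0,-0.01,0],[0,0,-0.03,0],[0,0,-0.07,0],[0,0,-0.11,0],[0,0,-0.15,0],[0,0,-0.19,0],[0,0,-0.23,0],[0,0,-0.26,0],[0,0,-0.28,0],[0,0,-0.284,0]]}}

```text
clock: 8.4
eef_pos: [458.9, -18.4, 302.7]
eef_rot: [3.138, 0.002, 2.045]
wrist_force: [-0.1, -0.1, -0.4]
finger_gap: 75.9
finger_force: 0.0
```

```bash
python3 - <<'E'
from h import *
c=cam("side");P=cloud(c)
q=P[(P[...,2]>36)&(P[...,2]<60)&(np.hypot(P[...,0]-460,P[...,1]+18)<45)]
print("cap top",len(q),np.median(q,0),q.min(0),q.max(0))
A=np.c_[q[:,:2],np.ones(len(q))];k=q[:,2]>38
print("tilt fit",np.linalg.lstsq(A[k],q[k,2],rcond=None)[0])
q=P[(P[...,2]>7)&(P[...,2]<14)&(np.hypot(P[...,0]-460,P[...,1]+18)<55)];print("holder",(q.min(0)+q.max(0))/2)
# hood push path, box frame
r=np.array([.457,-.889]);H=np.array([463.6,-260.8])+70*r
T=[(*(H+85*r),300)]
for th in (1.72,1.6,1.5,1.4,1.3,1.2,1.1,1.0,.9,.8,.7,.6,.5,.4,.3,.25,.2,.15,.1,.08,.06,.04,.02,0):
    s,co=np.sin(th),np.cos(th)
    x=-168*co+36*s+4*s+8; z=60+168*s+36*co+4*co
    print(th,round(x,1),round(z,1)); T.append((*(H+x*r),z))
plan(T,2.045)
E
```

```text
cap top 266 [457.41801562 -11.68172323  41.8665353 ] [430.44097599 -46.46287466  36.18579925] [488.68829796  12.7516428   45.15721529]
tilt fit [ 5.64935334e-04 -2.02998057e-02  4.13492245e+01]
holder [458.86119928 -12.46527741  10.49931438]
1.72 72.5 220.2
1.6 52.9 226.8
1.5 36.0 230.4
1.4 18.9 232.4
1.3 1.6 232.6
1.2 -15.6 231.1
1.1 -32.6 227.9
1.0 -49.1 223.0
0.9 -65.1 216.5
0.8 -80.4 208.4
0.7 -94.7 198.8
0.6 -108.1 187.9
0.5 -120.3 175.6
0.4 -131.2 162.3
0.3 -140.7 147.9
0.25 -144.9 140.3
0.2 -148.7 132.6
0.15 -152.1 124.7
0.1 -155.2 116.6
0.08 -156.3 113.3
0.06 -157.3 110.0
0.04 -158.3 106.7
0.02 -159.2 103.4
0 -160.0 100.0
turn -0.0
[-0.3728, -0.1062, 0.0018]
[-0.3603, -0.1063, 0.0816]
[-0.3406, -0.1063, 0.075]
[-0.3238, -0.1064, 0.0713]
[-0.3066, -0.1064, 0.0694]
[-0.2894, -0.1064, 0.0691]
[-0.2722, -0.1064, 0.0706]
[-0.2552, -0.1064, 0.0738]
[-0.2387, -0.1064, 0.0786]
[-0.2227, -0.1065, 0.0851]
[-0.2074, -0.1065, 0.0932]
[-0.193, -0.1065, 0.1027]
[-0.1797, -0.1066, 0.1137]
[-0.1675, -0.1066, 0.1259]
[-0.1566, -0.1066, 0.1392]
[-0.147, -0.1067, 0.1536]
[-0.1428, -0.1067, 0.1612]
[-0.139, -0.1067, 0.1689]
[-0.1356, -0.1067, 0.1768]
[-0.1325, -0.1067, 0.1849]
[-0.1314, -0.1068, 0.1882]
[-0.1304, -0.1068, 0.1915]
[-0.1294, -0.1068, 0.1948]
[-0.1285, -0.1068, 0.1981]
[-0.1277, -0.1068, 0.2015]
```

The cap lies flat and centred. Next: close the fingers and move over behind the lip.

Request:
{"name": "move_arm", "arguments": {"moves": [[-0.02,-0.006,0.002,0],[-0.055,-0.016,0.002,0],[-0.095,-0.027,0.002,0],[-0.135,-0.038,0.002,0],[-0.175,-0.05,0.002,0],[-0.215,-0.061,0.002,0],[-0.255,-0.073,0.002,0],[-0.295,-0.084,0.002,0],[-0.33,-0.094,0.002,0],[-0.355,-0.101,0.002,0],[-0.3725,-0.106,0.002,0],[-0.3725,-0.106,0.002,0]], "jaw": 0, "squeeze": 10}}

```text
clock: 9.65
eef_pos: [533.8, -399.8, 295.3]
eef_rot: [-3.14, -0.003, 2.043]
wrist_force: [-0.1, 0.2, -0.4]
finger_gap: 0.5
finger_force: 0.0
```

```bash
python3 - <<'E'
from h import *
s=manip.read_state();print(s["eef_pos"],s["finger_gap"],s["joints"].round(2))
c=cam("side");cv2.imwrite("pics/lip.png",cv2.resize(c["frame"][60:200,240:380],None,fx=4,fy=4,interpolation=cv2.INTER_CUBIC))
c=cam("top");P=cloud(c);r=np.array([.457,-.889]);b=np.array([.889,.457])
q=P[(P[...,2]>222)&(P[...,2]<262)&(np.hypot(P[...,0]-519,P[...,1]+372)<60)]
d=q[:,:2]-[495.6,-323];print(len(q),np.percentile(np.c_[d@r,d@b,q[:,2]],[2,25,50,75,98],axis=0).round(1))
E
```

```text
[ 533.75784739 -399.75582867  295.27584714] 0.5196766771553208 [-0.7   0.54  0.98 -0.    1.62 -1.17]
276 [[ 49.2 -33.4 223.1]
 [ 50.3 -17.8 231.6]
 [ 52.   -0.8 237.1]
 [ 55.1  15.8 238.5]
 [ 59.3  32.8 240.6]]
```

View pics/lip.png

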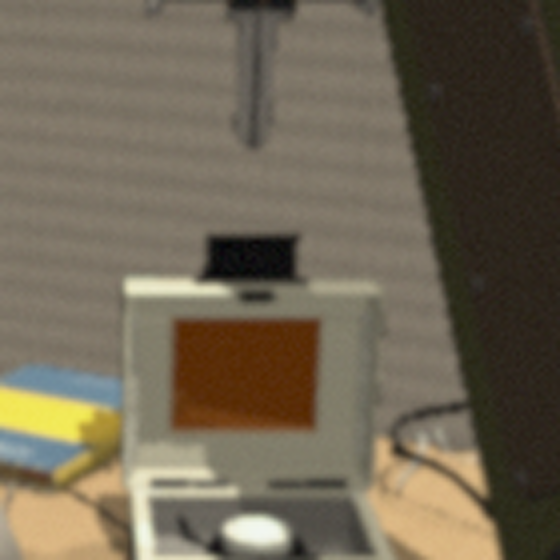

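Fingers (tips at (252,145)) hang centred above and behind the lip (252,255). Now I lower them behind it.

Request:
{"name": "move_arm", "arguments": {"moves": [[0,0,0.02,0],[0,0,0.04,0],[0,0,0.055,0],[0,0,0.067,0],[0,0,0.074,0],[0,0,0.076,0],[0,0,0.076,0],[0,0,0.076,0]]}}

```text
clock: 10.55
eef_pos: [534.5, -398.3, 222.7]
eef_rot: [3.141, 0.001, 2.045]
wrist_force: [0.9, -0.4, 0.6]
finger_gap: 0.1
finger_force: 0.0
```

```bash
python3 - <<'E'
from h import *
s=manip.read_state();print(s["eef_pos"],s["wrist_force"])
r=np.array([.457,-.889]);H=np.array([495.6,-323]);print((s["eef_pos"][:2]-H)@r)
T=[]
for th in (1.7,1.6,1.5,1.4,1.3,1.2,1.1,1.0):
    a,co=np.sin(th),np.cos(th); x=-168*co+40*a+8; z=60+168*a+40*co; T.append((*(H+x*r),z))
plan(T)
E
```

```text
[ 534.46768703 -398.28225699  222.74337751] [ 0.9440459  -0.37221555  0.61320101]
84.68845943733096
[0.0154, -0.0002, 0.0013]
[0.0319, -0.0002, -0.004]
[0.0487, -0.0002, -0.0077]
[0.0659, -0.0002, -0.0097]
[0.0831, -0.0002, -0.0099]
[0.1003, -0.0002, -0.0084]
[0.1173, -0.0002, -0.0052]
[0.1338, -0.0003, -0.0004]
```

Request:
{"name": "move_arm", "arguments": {"moves": [[0.006,0,0.002,0],[0.012,0,0.002,0],[0.018,0,0,0],[0.025,0,-0.002,0],[0.032,0,-0.004,0],[0.04,0,-0.006,0],[0.0485,0,-0.0077,0],[0.057,0,-0.009,0],[0.066,0,-0.0097,0],[0.066,0,-0.0097,0]]}}

```text
clock: 11.55
eef_pos: [503.8, -338.5, 232.2]
eef_rot: [3.141, 0.0, 2.045]
wrist_force: [-0.3, 0.2, -0.5]
finger_gap: 0.3
finger_force: 0.0
```

```bash
cat > t.py <<'E'
from h import *
r=np.array([.457,-.889]);b=np.array([.889,.457]);H=np.array([495.6,-323])
s=manip.read_state();print(s["eef_pos"],s["wrist_force"],"tcp xz",(s["eef_pos"][:2]-H)@r,s["eef_pos"][2])
c=cam("side");P=cloud(c)
d=P[...,:2]-H;x=d@r;y=d@b;z=P[...,2]
# white hood side strips seen from the front: |y| 70..90, underside or roof
m=(abs(y)>45)&(abs(y)<90)&(z>75)&(z<260)&(x>-175)&(x<100)
print("hood pts",m.sum(),[(round(np.median(x[m&(z>a)&(z<a+20)]),1),a+10) for a in range(75,240,20) if (m&(z>a)&(z<a+20)).sum()>15])
E
python3 t.py
```

```text
[ 503.84326172 -338.52940902  232.17825326] [-0.27350181  0.16993743 -0.46746235] tcp xz 17.57281522492485 232.17825325519615
hood pts 1425 [(np.float64(47.1), 85), (np.float64(42.5), 105), (np.float64(38.8), 125), (np.float64(34.0), 145), (np.float64(30.3), 165), (np.float64(26.4), 185), (np.float64(-12.9), 205), (np.float64(16.5), 225)]
```

The hood follows and holds at about 1.37 rad. I'll continue along the arc.

```bash
cat > pl.py <<'E'
import sys
from h import *
r=np.array([.457,-.889]);H=np.array([495.6,-323])
T=[]
for th in map(float,sys.argv[1:]):
    a,co=np.sin(th),np.cos(th); x=-168*co+40*a+8; z=60+168*a+40*co; T.append((*(H+x*r),z))
plan(T)
E
python3 pl.py 1.4 1.33 1.26 1.19 1.12 1.05 .98 .91 .84 .77 .7 .63 .6 .53 .46 .39 .32 .25
```

```text
[-0.0008, -0.0002, -0.0003]
[0.0112, -0.0002, -0.0006]
[0.0233, -0.0002, -0.0001]
[0.0353, -0.0002, 0.0012]
[0.0472, -0.0002, 0.0034]
[0.0589, -0.0002, 0.0064]
[0.0704, -0.0002, 0.0102]
[0.0815, -0.0002, 0.0149]
[0.0923, -0.0002, 0.0203]
[0.1028, -0.0003, 0.0264]
[0.1127, -0.0003, 0.0332]
[0.1222, -0.0003, 0.0408]
[0.126, -0.0003, 0.0442]
[0.1347, -0.0003, 0.0526]
[0.1427, -0.0003, 0.0616]
[0.1501, -0.0003, 0.0712]
[0.1569, -0.0003, 0.0812]
[0.1628, -0.0003, 0.0917]
```

Request:
{"name": "move_arm", "arguments": {"moves": [[0.011,0,-0.0005,0],[0.0233,0,0,0],[0.0353,0,0.0012,0],[0.0472,0,0.0034,0],[0.0589,0,0.0064,0],[0.0704,0,0.0102,0],[0.0815,0,0.0149,0],[0.0923,0,0.0203,0],[0.1028,0,0.0264,0],[0.1127,0,0.0332,0],[0.1222,0,0.0408,0],[0.1222,0,0.0408,0]]}}

```text
clock: 12.8
eef_pos: [447.9, -230.1, 190.3]
eef_rot: [-3.141, -0.001, 2.045]
wrist_force: [-0.7, 0.5, 0.3]
finger_gap: 0.6
finger_force: 0.0
```

```bash
python3 t.py; python3 pl.py .63 .56 .5 .44 .38 .32 .26 .22 .18 .15 .12 .1 .08; python3 - <<'E'
from h import *
c=cam("side");cv2.imwrite("pics/mid.png",cv2.resize(c["frame"][90:240,220:360],None,fx=4,fy=4,interpolation=cv2.INTER_CUBIC))
E
```

```text
[ 447.94122551 -230.08797294  190.27179778] [-0.73378405  0.45846001  0.26121788] tcp xz -104.37885199439181 190.2717977840067
hood pts 935 [(np.float64(14.8), 85), (np.float64(-47.9), 105), (np.float64(-117.4), 145), (np.float64(-105.5), 165), (np.float64(-93.2), 185)]
[0.0004, -0.0002, -0.0004]
[0.0093, -0.0002, 0.0078]
[0.0165, -0.0002, 0.0152]
[0.0232, -0.0002, 0.0231]
[0.0294, -0.0002, 0.0314]
[0.0351, -0.0002, 0.0401]
[0.0402, -0.0002, 0.0491]
[0.0434, -0.0002, 0.0552]
[0.0463, -0.0002, 0.0615]
[0.0483, -0.0002, 0.0663]
[0.0502, -0.0002, 0.0711]
[0.0513, -0.0002, 0.0743]
[0.0524, -0.0002, 0.0776]
```

View pics/mid.png

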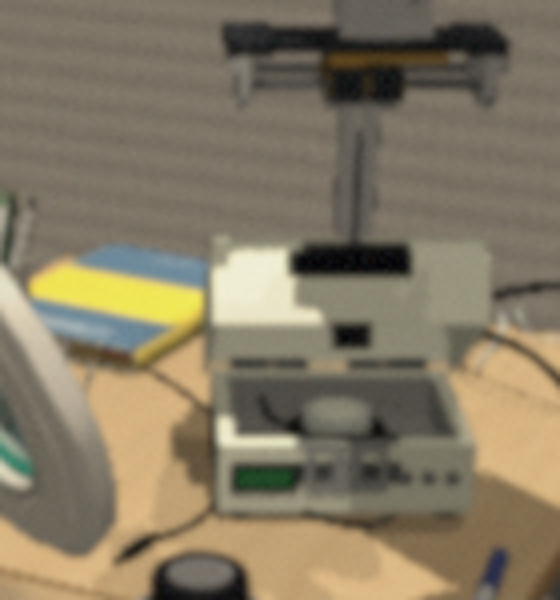

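The hood is about 0.6 rad open, with the fingers standing on the lip (352,250) and the chamber clear.

Request:
{"name": "move_arm", "arguments": {"moves": [[0.005,0,0.0035,0],[0.0093,0,0.0078,0],[0.0165,0,0.0152,0],[0.0232,0,0.0231,0],[0.0294,0,0.0314,0],[0.0351,0,0.0401,0],[0.0402,0,0.0491,0],[0.0434,0,0.0552,0],[0.0463,0,0.0615,0],[0.0463,0,0.0615,0]]}}

```text
clock: 13.9
eef_pos: [426.8, -189.2, 128.5]
eef_rot: [-3.141, -0.001, 2.045]
wrist_force: [-0.5, -0.5, 0.3]
finger_gap: 0.7
finger_force: 0.0
```

```bash
python3 t.py;python3 pl.py .18 .15 .13 .11 .1 .09 .08 .07 .06 .05 .04 .02
```

```text
[ 426.79762652 -189.15215052  128.51360509] [-0.49505854 -0.45520679  0.33881866] tcp xz -150.43342287027903 128.5136050866066
hood pts 1164 [(np.float64(-142.8), 85), (np.float64(-140.6), 105), (np.float64(-132.4), 125), (np.float64(-131.5), 145), (np.float64(-132.9), 245)]
[-0.0001, -0.0001, -0.0004]
[0.0019, -0.0001, 0.0044]
[0.0032, -0.0001, 0.0076]
[0.0044, -0.0001, 0.0108]
[0.005, -0.0001, 0.0125]
[0.0055, -0.0001, 0.0141]
[0.0061, -0.0001, 0.0157]
[0.0066, -0.0001, 0.0174]
[0.0071, -0.0001, 0.019]
[0.0076, -0.0001, 0.0207]
[0.008, -0.0001, 0.0223]
[0.0089, -0.0001, 0.0257]
```

Request:
{"name": "move_arm", "arguments": {"moves": [[0.001,0,0.0022,0],[0.002,0,0.0044,0],[0.003,0,0.0066,0],[0.004,0,0.0088,0],[0.0045,0,0.0108,0],[0.0045,0,0.0108,0]]}}

```text
clock: 14.55
eef_pos: [425.1, -185.4, 118.3]
eef_rot: [-3.141, -0.0, 2.045]
wrist_force: [-0.8, -0.2, 1.1]
finger_gap: 0.6
finger_force: 0.0
```

Request:
{"name": "move_arm", "arguments": {"moves": [[0.0005,0,0.001,0],[0.001,0,0.002,0],[0.001,0,0.002,0]]}}

```text
clock: 14.85
eef_pos: [424.7, -184.6, 116.4]
eef_rot: [-3.142, -0.0, 2.045]
wrist_force: [-0.0, 0.1, -0.1]
finger_gap: 0.5
finger_force: 0.0
```

Request:
{"name": "move_arm", "arguments": {"moves": [[0.0005,0,0.001,0],[0.0005,0,0.0015,0],[0.0005,0,0.0015,0]]}}

```text
clock: 15.15
eef_pos: [424.5, -184.2, 115.0]
eef_rot: [-3.142, -0.0, 2.045]
wrist_force: [0.0, -0.4, -0.5]
finger_gap: 0.7
finger_force: 0.1
```

Request:
{"name": "move_arm", "arguments": {"moves": [[0,0,0.0007,0],[0.0005,0,0.0015,0],[0.0005,0,0.0015,0]]}}

```text
clock: 15.45
eef_pos: [424.2, -183.8, 113.4]
eef_rot: [-3.142, -0.0, 2.045]
wrist_force: [-0.8, 0.5, 1.0]
finger_gap: 0.3
finger_force: 0.0
```

Request:
{"name": "move_arm", "arguments": {"moves": [[0,0,0.0007,0],[0.0005,0,0.0015,0],[0.0005,0,0.0015,0]]}}

```text
clock: 15.75
eef_pos: [424.0, -183.3, 111.9]
eef_rot: [-3.142, -0.0, 2.045]
wrist_force: [0.7, -1.0, 0.5]
finger_gap: 0.3
finger_force: 0.0
```

Request:
{"name": "move_arm", "arguments": {"moves": [[0,0,0.0005,0],[0,0,0.001,0],[0,0,0.001,0]]}}

```text
clock: 16.05
eef_pos: [424.0, -183.3, 111.0]
eef_rot: [-3.142, -0.0, 2.045]
wrist_force: [-0.2, 0.7, -0.4]
finger_gap: 0.8
finger_force: 0.1
```

Request:
{"name": "move_arm", "arguments": {"moves": [[0,0,0.0005,0],[0,0,0.001,0],[0,0,0.001,0]]}}

```text
clock: 16.35
eef_pos: [424.0, -183.3, 110.0]
eef_rot: [-3.142, -0.0, 2.045]
wrist_force: [0.4, -0.2, 0.1]
finger_gap: 0.6
finger_force: 0.1
```

Request:
{"name": "move_arm", "arguments": {"moves": [[0,0,0.0005,0],[0,0,0.0008,0],[0,0,0.0008,0]]}}

```text
clock: 16.65
eef_pos: [424.0, -183.3, 109.2]
eef_rot: [-3.142, -0.0, 2.045]
wrist_force: [0.6, -0.3, -0.0]
finger_gap: 0.5
finger_force: 0.1
```

Request:
{"name": "move_arm", "arguments": {"moves": [[0,0,0.0004,0],[0,0,0.0008,0],[0,0,0.0008,0]]}}

```text
clock: 16.95
eef_pos: [424.0, -183.3, 108.4]
eef_rot: [-3.142, -0.0, 2.045]
wrist_force: [-0.5, 0.0, 1.0]
finger_gap: 0.3
finger_force: 0.1
```

Request:
{"name": "move_arm", "arguments": {"moves": [[0,0,0.0004,0],[0,0,0.0008,0],[0,0,0.0008,0]]}}

```text
clock: 17.25
eef_pos: [424.0, -183.3, 107.6]
eef_rot: [-3.142, -0.0, 2.045]
wrist_force: [-0.3, 0.3, 0.3]
finger_gap: 0.7
finger_force: 0.4
```

Request:
{"name": "move_arm", "arguments": {"moves": [[0,0,0.0003,0],[0,0,0.0006,0],[0,0,0.0006,0]]}}

```text
clock: 17.55
eef_pos: [424.0, -183.3, 107.1]
eef_rot: [3.142, -0.0, 2.045]
wrist_force: [-0.9, 1.8, 2.2]
finger_gap: 0.7
finger_force: 1.0
```

```bash
python3 - <<'E'
from h import *
r=np.array([.457,-.889]);b=np.array([.889,.457]);H=np.array([495.6,-323])
c=cam("side");P=cloud(c);d=P[...,:2]-H;x=d@r;y=d@b;z=P[...,2]
for y0 in(-30,25,-75,65):
    for x0 in range(-190,-60,10):
        m=(y>y0)&(y<y0+10)&(x>x0)&(x<x0+10)&(z>70)&(z<200)
        if m.sum(): print(y0,x0,m.sum(),np.percentile(z[m],[0,50,100]).round(1))
E
```

```text
-30 -190 4 [103.4 104.6 106.4]
-30 -180 12 [101.8 107.9 110.2]
-30 -170 6 [108.  108.8 109.8]
-30 -160 6 [107.4 108.3 110.9]
-30 -150 40 [ 70.6  96.1 122.2]
-30 -140 9 [ 76.8 122.3 123.1]
-30 -130 4 [121.4 121.7 123.4]
-30 -120 5 [120.3 120.5 121.4]
-30 -110 4 [119.5 120.1 121.4]
-30 -100 3 [119.4 119.5 119.6]
-30 -90 2 [117.8 118.8 119.8]
-30 -80 2 [117.6 118.4 119.2]
-30 -70 1 [119. 119. 119.]
25 -190 4 [106.4 107.9 109.1]
25 -180 11 [101.9 108.  111.3]
25 -170 6 [108.5 109.1 110.4]
25 -160 6 [ 88.  107.7 109.4]
25 -150 41 [ 70.4  85.6 122. ]
25 -140 11 [ 77.1 122.6 123.5]
25 -130 4 [121.5 122.  123.4]
25 -120 1 [120.9 120.9 120.9]
25 -110 6 [119.3 119.7 120. ]
25 -100 6 [118.9 119.6 121.1]
25 -90 4 [118.7 119.3 121.7]
25 -80 3 [118.  118.7 120.7]
25 -70 4 [117.2 118.7 119.4]
-75 -160 1 [85. 85. 85.]
-75 -150 70 [ 70.1  97.4 123.4]
-75 -140 7 [121.8 123.1 123.3]
-75 -130 5 [121.2 123.  124.1]
-75 -120 3 [121.4 121.7 121.8]
-75 -110 4 [120.9 121.9 122.3]
-75 -100 5 [119.1 121.2 121.7]
-75 -90 4 [119.8 121.1 121.4]
-75 -80 3 [119.7 120.5 121. ]
-75 -70 5 [118.5 119.7 121.5]
65 -150 67 [ 70.3  95.5 121.9]
65 -140 10 [ 79.8 121.  123.8]
65 -130 5 [120.7 122.1 123.3]
65 -120 6 [120.6 120.9 122.5]
65 -110 3 [121.6 121.8 122.2]
65 -100 3 [119.4 120.8 121.9]
65 -90 5 [119.5 121.3 122.1]
65 -80 5 [119.9 120.3 120.9]
65 -70 5 [119.2 120.4 121.1]
```

Contact begins here (plate top ≈108 mm). I'll press in fine steps.

Request:
{"name": "move_arm", "arguments": {"moves": [[0,0,0.0004,0],[0,0,0.0004,0],[0,0,0.0004,0]]}}

```text
clock: 17.9
eef_pos: [424.1, -183.3, 106.7]
eef_rot: [3.142, -0.0, 2.045]
wrist_force: [-0.6, 1.5, 2.9]
finger_gap: 0.5
finger_force: 1.3
```

Request:
{"name": "move_arm", "arguments": {"moves": [[0,0,0.0004,0],[0,0,0.0004,0],[0,0,0.0004,0]]}}

```text
clock: 18.2
eef_pos: [424.1, -183.4, 106.2]
eef_rot: [-3.142, 0.0, 2.045]
wrist_force: [-1.2, 1.0, 2.0]
finger_gap: 0.6
finger_force: 1.3
```

Request:
{"name": "move_arm", "arguments": {"moves": [[0,0,0.0004,0],[0,0,0.0004,0],[0,0,0.0004,0]]}}

```text
clock: 18.5
eef_pos: [424.0, -183.3, 105.8]
eef_rot: [-3.142, -0.0, 2.045]
wrist_force: [-2.3, 3.3, 4.1]
finger_gap: 0.3
finger_force: 1.9
```

Request:
{"name": "move_arm", "arguments": {"moves": [[0,0,0.0004,0],[0,0,0.0004,0],[0,0,0.0004,0]]}}

```text
clock: 18.8
eef_pos: [424.1, -183.4, 105.4]
eef_rot: [3.142, 0.0, 2.045]
wrist_force: [-0.9, 1.8, 2.7]
finger_gap: 0.2
finger_force: 1.3
```

Request:
{"name": "move_arm", "arguments": {"moves": [[0,0,0.0004,0],[0,0,0.0004,0],[0,0,0.0004,0]]}}

```text
clock: 19.1
eef_pos: [424.0, -183.4, 105.0]
eef_rot: [-3.142, -0.0, 2.045]
wrist_force: [-1.0, 1.8, 2.4]
finger_gap: 0.6
finger_force: 1.4
```

Request:
{"name": "move_arm", "arguments": {"moves": [[0,0,0.0004,0],[0,0,0.0004,0],[0,0,0.0004,0]]}}

```text
clock: 19.4
eef_pos: [424.1, -183.4, 104.6]
eef_rot: [3.142, 0.0, 2.045]
wrist_force: [-0.8, 1.7, 3.0]
finger_gap: 0.9
finger_force: 1.4
```

Request:
{"name": "move_arm", "arguments": {"moves": [[0,0,0.0004,0],[0,0,0.0004,0],[0,0,0.0004,0]]}}

```text
clock: 19.7
eef_pos: [424.1, -183.5, 104.2]
eef_rot: [3.142, 0.0, 2.045]
wrist_force: [-0.9, 0.6, 0.5]
finger_gap: 0.1
finger_force: 0.3
```

Request:
{"name": "move_arm", "arguments": {"moves": [[0,0,0.0004,0],[0,0,0.0004,0],[0,0,0.0004,0]]}}

```text
clock: 20.0
eef_pos: [424.1, -183.4, 103.8]
eef_rot: [-3.142, 0.0, 2.045]
wrist_force: [-0.3, -0.5, 1.4]
finger_gap: 0.7
finger_force: 0.4
```

Request:
{"name": "move_arm", "arguments": {"moves": [[0,0,0.0004,0],[0,0,0.0004,0],[0,0,0.0004,0]]}}

```text
clock: 20.3
eef_pos: [424.1, -183.4, 103.4]
eef_rot: [-3.142, 0.0, 2.045]
wrist_force: [-0.6, -0.1, -0.7]
finger_gap: 0.4
finger_force: 0.0
```

Request:
{"name": "move_arm", "arguments": {"moves": [[0,0,0.0004,0],[0,0,0.0004,0],[0,0,0.0004,0]]}}

```text
clock: 20.6
eef_pos: [424.1, -183.4, 103.0]
eef_rot: [3.142, 0.0, 2.045]
wrist_force: [0.0, -0.4, -0.2]
finger_gap: 0.7
finger_force: 0.0
```

Request:
{"name": "move_arm", "arguments": {"moves": [[0,0,0.0004,0],[0,0,0.0004,0],[0,0,0.0004,0]]}}

```text
clock: 20.9
eef_pos: [424.1, -183.4, 102.6]
eef_rot: [-3.142, 0.0, 2.045]
wrist_force: [0.2, -0.5, -0.3]
finger_gap: 0.4
finger_force: 0.0
```

```bash
cat > z.py <<'E'
from h import *
r=np.array([.457,-.889]);b=np.array([.889,.457]);H=np.array([495.6,-323])
c=cam("side");P=cloud(c);d=P[...,:2]-H;x=d@r;y=d@b;z=P[...,2]
for n,x0,x1,y1,z0,z1 in(("lip",-175,-155,35,95,115),("roof front",-145,-120,90,110,140),("roof rear",-90,-40,90,110,140),("roof back",-30,0,90,105,140)):
    m=(abs(y)<y1)&(abs(y)>18)&(x>x0)&(x<x1)&(z>z0)&(z<z1);print(n,m.sum(),np.median(z[m]).round(2),np.median(x[m]).round(1))
m=(abs(y)<88)&(abs(y)>20)&(x>-135)&(x<-10)&(z>105)&(z<140);k=np.polyfit(x[m],z[m],1);print("roof slope",k)
s=manip.read_state();print(s["eef_pos"],(s["eef_pos"][:2]-H)@r,s["wrist_force"])
cv2.imwrite("pics/"+__import__("sys").argv[1],cv2.resize(c["frame"][130:230,240:360],None,fx=5,fy=5,interpolation=cv2.INTER_CUBIC))
E
python3 z.py z1.png
```

```text
lip 36 104.29 -164.2
roof front 268 118.42 -138.5
roof rear 291 117.22 -66.3
roof back 161 117.04 -17.8
roof slope [-1.56675184e-02  1.16318291e+02]
[ 424.06515915 -183.37203248  102.63256558] -156.82068539629404 [ 0.14422042  0.51567992 -0.20916724]
```

View pics/z1.png

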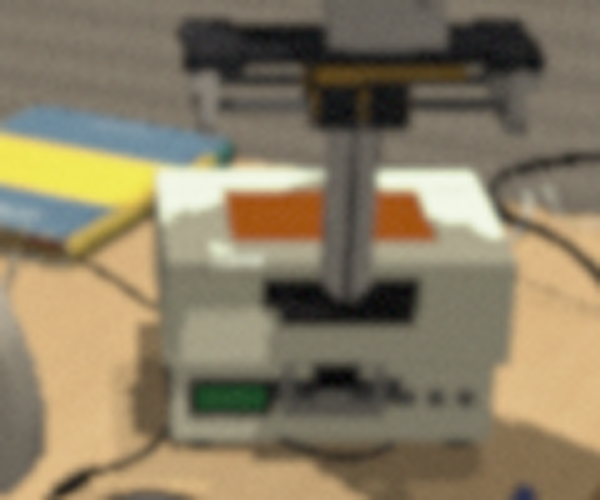

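The hood now lies nearly level (roof slope about 0.016 rad) with the fingers on the lip (345,295). Force has fallen to zero, which suggests it snapped, but I can't be sure. I'll feel further down gently.

Request:
{"name": "move_arm", "arguments": {"moves": [[0,0,0.0004,0],[0,0,0.0004,0],[0,0,0.0004,0]]}}

```text
clock: 21.25
eef_pos: [424.0, -183.4, 102.2]
eef_rot: [-3.142, -0.0, 2.045]
wrist_force: [-0.3, -0.2, 0.1]
finger_gap: 0.8
finger_force: 0.0
```

Request:
{"name": "move_arm", "arguments": {"moves": [[0,0,0.0004,0],[0,0,0.0004,0],[0,0,0.0004,0]]}}

```text
clock: 21.55
eef_pos: [424.1, -183.3, 101.8]
eef_rot: [-3.142, 0.0, 2.045]
wrist_force: [0.2, -0.0, 0.5]
finger_gap: 0.3
finger_force: 0.0
```

Request:
{"name": "move_arm", "arguments": {"moves": [[0,0,0.0004,0],[0,0,0.0004,0],[0,0,0.0004,0]]}}

```text
clock: 21.85
eef_pos: [424.1, -183.4, 101.4]
eef_rot: [-3.142, 0.0, 2.045]
wrist_force: [0.5, 0.3, 0.2]
finger_gap: 0.6
finger_force: 0.0
```

Request:
{"name": "move_arm", "arguments": {"moves": [[0,0,0.0003,0],[0,0,0.0003,0],[0,0,0.0003,0]]}}

```text
clock: 22.15
eef_pos: [424.1, -183.4, 101.1]
eef_rot: [3.142, 0.0, 2.045]
wrist_force: [-0.2, -0.5, 0.1]
finger_gap: 0.4
finger_force: 0.0
```

```bash
python3 z.py z2.png
```

```text
lip 30 102.88 -162.9
roof front 244 117.03 -137.4
roof rear 297 116.43 -65.2
roof back 159 116.95 -15.0
roof slope [-6.40756337e-03  1.16372830e+02]
[ 424.05259298 -183.35480492  101.13409103] -156.84174342958096 [ 0.29111475 -0.197979   -0.16588325]
```

Request:
{"name": "move_arm", "arguments": {"moves": [[0,0,0.0004,0],[0,0,0.0004,0],[0,0,0.0004,0]]}}

```text
clock: 22.5
eef_pos: [424.1, -183.4, 100.7]
eef_rot: [-3.142, -0.0, 2.045]
wrist_force: [0.1, 0.5, -0.2]
finger_gap: 0.5
finger_force: 0.0
```

Request:
{"name": "move_arm", "arguments": {"moves": [[0,0,0.0004,0],[0,0,0.0004,0],[0,0,0.0004,0]]}}

```text
clock: 22.8
eef_pos: [424.0, -183.3, 100.3]
eef_rot: [-3.142, -0.0, 2.045]
wrist_force: [-0.5, 0.0, 0.2]
finger_gap: 0.9
finger_force: 0.1
```

Request:
{"name": "move_arm", "arguments": {"moves": [[0,0,0.0004,0],[0,0,0.0004,0],[0,0,0.0004,0]]}}

```text
clock: 23.1
eef_pos: [424.1, -183.3, 100.0]
eef_rot: [3.142, -0.0, 2.045]
wrist_force: [-1.1, 0.9, 2.7]
finger_gap: 0.3
finger_force: 1.5
```

Request:
{"name": "move_arm", "arguments": {"moves": [[0,0,0.0003,0],[0,0,0.0003,0],[0,0,0.0003,0]]}}

```text
clock: 23.4
eef_pos: [424.0, -183.3, 99.8]
eef_rot: [3.142, -0.0, 2.045]
wrist_force: [-1.9, 1.4, 5.7]
finger_gap: 0.4
finger_force: 2.5
```

Request:
{"name": "move_arm", "arguments": {"moves": [[0,0,0.0003,0],[0,0,0.0003,0],[0,0,0.0003,0]]}}

```text
clock: 23.7
eef_pos: [424.1, -183.3, 99.6]
eef_rot: [3.141, -0.0, 2.045]
wrist_force: [-2.9, 2.9, 7.5]
finger_gap: 0.2
finger_force: 3.4
```

The geometry puts this at the rubber strip (θ≈0), and the catch ball was passed at about 104–107 mm. I'll release and check that it stays shut.

Request:
{"name": "move_arm", "arguments": {"moves": [[0,0,-0.002,0],[0,0,-0.006,0],[0,0,-0.015,0],[0,0,-0.03,0],[0,0,-0.05,0],[0,0,-0.07,0],[0,0,-0.08,0],[0,0,-0.08,0],[0,0,-0.08,0],[0,0,-0.08,0]]}}

```text
clock: 24.7
eef_pos: [423.7, -183.2, 178.4]
eef_rot: [-3.141, -0.001, 2.045]
wrist_force: [0.2, 0.7, -0.3]
finger_gap: 0.6
finger_force: 0.0
```

```bash
python3 z.py z3.png; python3 - <<'E'
from h import *
c=cam("top");P=cloud(c);r=np.array([.457,-.889]);b=np.array([.889,.457]);H=np.array([495.6,-323])
d=P[...,:2]-H;x=d@r;y=d@b;z=P[...,2]
m=(abs(y)<88)&(x>-135)&(x<-5)&(z>105)&(z<135);print(m.sum(),np.polyfit(x[m],z[m],1))
m=(abs(y)<88)&(x>-135)&(x<0)&(abs(z-60)<6);print(m.sum())
c=cam("side");P=cloud(c);q=P[(P[...,2]>38)&(P[...,2]<60)&(np.hypot(P[...,0]-460,P[...,1]+18)<45)];print("cap",np.median(q,0),(q.min(0)+q.max(0))/2)
E
```

```text
lip 33 101.67 -164.3
roof front 229 116.45 -136.6
roof rear 329 116.17 -65.7
roof back 186 116.86 -16.3
roof slope [1.38296827e-03 1.16533661e+02]
[ 423.75185824 -183.19082155  178.52174771] -157.12496042845592 [0.2492228  0.73603318 0.22259949]
3322 [1.08685013e-02 1.14499164e+02]
0
cap [457.99116757 -13.01846353  41.99997728] [459.47068828 -17.54689737  41.57359527]
```

View pics/z3.png

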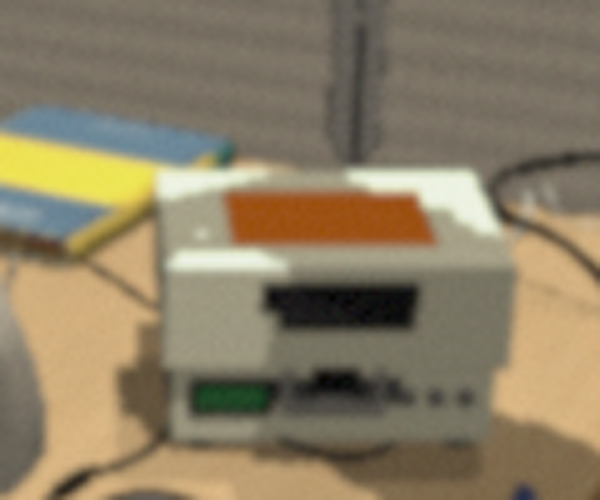

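The lip (340,305) stayed at about 100 mm with the fingers clear, and the roof is level, so the hood is shut and latched. I'm handing in.

```bash
python3 -c "
from cell import manip
print(manip.sign_off())"
```

```text
the job is handed in; nothing more can be done
None
```

I handed the job in at about 25 s; it returned no verdict. The cap lies flat and centred in its holder, and the hood is shut and stayed level after release. I inferred the catch snap from hood height and force, since I never saw the 8–15 N peak. The last press on the lip read 7.5 N, and neither the bottle nor the pot was touched.

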